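# Clear the battery charger at the end of the shift

## Task

Switch the bench charger off by turning its knob fully anticlockwise to the stop. Only then take out every battery pack that is latched in the charger, pressing in its orange snap tab while you lift it straight up (never wrench a latched pack out). Stand all the packs, these and the loose ones on the bench, upright on the floor of the green-grey tray, set down gently rather than dropped, and leave the tools and containers round about where they are.

Things in the scene. Friction and masses are not known exactly. Their poses are not given: they have to be found in the camera images.
- charger: Fixed three-bay battery charger, dark grey, 100 mm (x, -55 to +45 mm) by 303 mm (y, -145 to +158 mm). Origin on the bench; front, with the yellow catch rail, at its -x; z up. Bays at x 0, y -105, -35, +35 mm, floor 20 mm above the bench; packs stand with axes parallel to the charger's. Rail and back wall reach 46 mm above the bench, dividers 74, latched packs 86; knob console at +y 45.
- rate_knob_grip (a point): Point on the knob's vertical axis at the height to grip, 82 mm above the bench (charger x 0, y +118 mm). The black knob has a bar grip 42 mm long, 14 mm wide, from 57 to 89 mm above the bench, on a round skirt of 22 mm radius, top 59 mm above the bench. This frame turns with the knob: x along the bar, white pointer on its -x half.
- rate_knob (a joint): Knob angle in rad: 0 at the off stop, up to 4.7. It grows clockwise seen from above; turn anticlockwise to come to 0. It stays where it is left and turns easily (0.05 N m).
- tray: Fixed open tray, green-grey, 230 mm (its x) by 250 mm (its y) outside, walls 4 mm thick and 26 mm high, floor 4 mm thick. Origin under its centre on the bench, z up. It holds six packs in two rows of three.
- bay_pack0_mid (a point): Centre of a light grey battery pack, 33 mm above its underside, z up when it stands upright. Body 50 mm (x) by 56 mm (y) by 66 mm high, 0.38 kg; an orange sprung tab on its -x face (see its joint). It starts latched upright in a charger bay; None if absent. Squeeze tab and opposite face together above the catch rail, then lift straight up 70 mm or more before moving aside.
- bay_pack1_mid (a point): Centre of a light grey battery pack, 33 mm above its underside, z up when it stands upright. Body 50 mm (x) by 56 mm (y) by 66 mm high, 0.38 kg; an orange sprung tab on its -x face (see its joint). It starts latched upright in a charger bay; None if absent. Squeeze tab and opposite face together above the catch rail, then lift straight up 70 mm or more before moving aside.
- bay_pack2_mid (a point): Centre of a light grey battery pack, 33 mm above its underside, z up when it stands upright. Body 50 mm (x) by 56 mm (y) by 66 mm high, 0.38 kg; an orange sprung tab on its -x face (see its joint). It starts latched upright in a charger bay; None if absent. Squeeze tab and opposite face together above the catch rail, then lift straight up 70 mm or more before moving aside.
- loose_pack0_mid (a point): Centre of a light grey battery pack, 33 mm above its underside, z up when it stands upright. Body 50 mm (x) by 56 mm (y) by 66 mm high, 0.38 kg; an orange sprung tab on its -x face (see its joint). It starts loose, upright on the bench; None if absent.
- loose_pack1_mid (a point): Centre of a light grey battery pack, 33 mm above its underside, z up when it stands upright. Body 50 mm (x) by 56 mm (y) by 66 mm high, 0.38 kg; an orange sprung tab on its -x face (see its joint). It starts loose, upright on the bench; None if absent.
- loose_pack2_mid (a point): Centre of a light grey battery pack, 33 mm above its underside, z up when it stands upright. Body 50 mm (x) by 56 mm (y) by 66 mm high, 0.38 kg; an orange sprung tab on its -x face (see its joint). It starts loose, upright on the bench; None if absent.
- bay_pack0_tab (a joint): Press travel of the tab of bay_pack0: 0 out, 0.006 m fully in; 2 N at rest to 6 N. Plate 30 mm wide (y), 8 to 62 mm above the pack's underside, outer face 36 mm from the pack's centre towards -x: pack and tab measure 61 mm, 55 mm when pressed. Its foot has a tooth (8 to 14 mm up) that juts 5 mm farther out, under the catch rail in a bay: free from about 0.005 m.
- bay_pack1_tab (a joint): Press travel of the tab of bay_pack1: 0 out, 0.006 m fully in; 2 N at rest to 6 N. Plate 30 mm wide (y), 8 to 62 mm above the pack's underside, outer face 36 mm from the pack's centre towards -x: pack and tab measure 61 mm, 55 mm when pressed. Its foot has a tooth (8 to 14 mm up) that juts 5 mm farther out, under the catch rail in a bay: free from about 0.005 m.
- bay_pack2_tab (a joint): Press travel of the tab of bay_pack2: 0 out, 0.006 m fully in; 2 N at rest to 6 N. Plate 30 mm wide (y), 8 to 62 mm above the pack's underside, outer face 36 mm from the pack's centre towards -x: pack and tab measure 61 mm, 55 mm when pressed. Its foot has a tooth (8 to 14 mm up) that juts 5 mm farther out, under the catch rail in a bay: free from about 0.005 m.
- loose_pack0_tab (a joint): Press travel of the tab of loose_pack0: 0 out, 0.006 m fully in; 2 N at rest to 6 N. Plate 30 mm wide (y), 8 to 62 mm above the pack's underside, outer face 36 mm from the pack's centre towards -x: pack and tab measure 61 mm, 55 mm when pressed. Its foot has a tooth (8 to 14 mm up) that juts 5 mm farther out, under the catch rail in a bay: free from about 0.005 m.
- loose_pack1_tab (a joint): Press travel of the tab of loose_pack1: 0 out, 0.006 m fully in; 2 N at rest to 6 N. Plate 30 mm wide (y), 8 to 62 mm above the pack's underside, outer face 36 mm from the pack's centre towards -x: pack and tab measure 61 mm, 55 mm when pressed. Its foot has a tooth (8 to 14 mm up) that juts 5 mm farther out, under the catch rail in a bay: free from about 0.005 m.
- loose_pack2_tab (a joint): Press travel of the tab of loose_pack2: 0 out, 0.006 m fully in; 2 N at rest to 6 N. Plate 30 mm wide (y), 8 to 62 mm above the pack's underside, outer face 36 mm from the pack's centre towards -x: pack and tab measure 61 mm, 55 mm when pressed. Its foot has a tooth (8 to 14 mm up) that juts 5 mm farther out, under the catch rail in a bay: free from about 0.005 m.
- screwdriver: Bystander: screwdriver with a red handle, lying at the left; origin under its middle.
- wrench: Bystander: steel wrench lying behind, to the right; origin under its middle.
- oil_bottle: Bystander: white bottle with a red cap, 52 mm across, 130 mm high, behind the charger and tray; origin under its centre.
- paste_can: Bystander: red can, 60 mm across, 75 mm high, at the right; origin under its centre.
- angle_bracket: Bystander: steel angle bracket, 60 by 50 by 60 mm, at the right; origin under its foot.
- brush: Bystander: small hand brush, 150 mm long, lying behind, left of the middle; origin under its middle.
There are look-alikes about, which are no part of the job. What is shaped like the part that bears loose_pack2_mid but turquoise is not meant.

How it is judged:
On the way, in this order (a step that is already met when the one before it is completed fails the run):
1. the knob is at its off stop (within 0.1 rad) (value of joint rate_knob below 0.1 rad), for 0.2 s.
2. every latched pack has been taken out and stands in the tray (x of bay_pack0_mid in the frame of tray between -0.1 and 0.1 m and y of bay_pack0_mid in the frame of tray between -0.11 and 0.11 m and z of each of bay_pack0_mid, bay_pack1_mid, bay_pack2_mid in the frame of tray below 0.047 m and angle between each of bay_pack0_mid, bay_pack1_mid, bay_pack2_mid's own z axis and vertical below 0.2 rad and linear speed of each of bay_pack0, bay_pack1, bay_pack2 below 0.03 m/s and x of bay_pack1_mid in the frame of tray between -0.1 and 0.1 m and y of bay_pack1_mid in the frame of tray between -0.11 and 0.11 m and x of bay_pack2_mid in the frame of tray between -0.1 and 0.1 m and y of bay_pack2_mid in the frame of tray between -0.11 and 0.11 m), for 0.2 s.
At the end, for the whole second after the job is handed in: The knob is within 0.1 rad of its off stop. Every pack present stands in the tray: its centre within 100 mm of the tray's centre along the tray's x, 110 mm along its y and less than 47 mm above the tray's underside (so on the floor, 37 mm, not on another pack), tilted less than 0.2 rad, at rest (all of step 2 and value of joint rate_knob below 0.1 rad and x of loose_pack0_mid in the frame of tray between -0.1 and 0.1 m and y of loose_pack0_mid in the frame of tray between -0.11 and 0.11 m and z of each of loose_pack0_mid, loose_pack1_mid, loose_pack2_mid in the frame of tray below 0.047 m and angle between each of loose_pack0_mid, loose_pack1_mid, loose_pack2_mid's own z axis and vertical below 0.2 rad and linear speed of each of loose_pack0, loose_pack1, loose_pack2 below 0.03 m/s and x of loose_pack1_mid in the frame of tray between -0.1 and 0.1 m and y of loose_pack1_mid in the frame of tray between -0.11 and 0.11 m and x of loose_pack2_mid in the frame of tray between -0.1 and 0.1 m and y of loose_pack2_mid in the frame of tray between -0.11 and 0.11 m); the robot touches nothing.
It fails at once if a latched pack is lifted more than 15 mm while the knob is still on (above 0.15 rad) (value of joint rate_knob above 0.15 rad and height (world z) of any of bay_pack0_mid, bay_pack1_mid, bay_pack2_mid above 0.068 m).
It fails at once if a pack is wrenched: it pulls on the yellow catch rail with more than 45 N (contact force between any of bay_pack0, bay_pack1, bay_pack2 and charger_c2 above 45 N).
It fails at once if a pack is dropped into the tray (falls at over 1 m/s, from 5 cm or more, with no finger on it) ((linear speed of bay_pack0 above 1 m/s and horizontal distance between bay_pack0_mid and tray below 0.14 m and contact force between the fingers and bay_pack0 below 0.2 N) or (linear speed of bay_pack1 above 1 m/s and horizontal distance between bay_pack1_mid and tray below 0.14 m and contact force between the fingers and bay_pack1 below 0.2 N) or (linear speed of bay_pack2 above 1 m/s and horizontal distance between bay_pack2_mid and tray below 0.14 m and contact force between the fingers and bay_pack2 below 0.2 N) or (linear speed of loose_pack0 above 1 m/s and horizontal distance between loose_pack0_mid and tray below 0.14 m and contact force between the fingers and loose_pack0 below 0.2 N) or (linear speed of loose_pack1 above 1 m/s and horizontal distance between loose_pack1_mid and tray below 0.14 m and contact force between the fingers and loose_pack1 below 0.2 N) or (linear speed of loose_pack2 above 1 m/s and horizontal distance between loose_pack2_mid and tray below 0.14 m and contact force between the fingers and loose_pack2 below 0.2 N)).
It fails at once if a bystander is moved by more than 5 cm (distance of any of screwdriver, wrench, oil_bottle, paste_can, angle_bracket, brush from where it was at the start of the episode above 0.05 m).
Of bay_pack0, bay_pack1, bay_pack2 only 2 to 3 are there at a start; the rules pass over those that are not, and their reading is None.
Of loose_pack0, loose_pack1, loose_pack2 only 2 to 3 are there at a start; the rules pass over those that are not, and their reading is None.
At some moment in a run one of loose_pack0, loose_pack1, loose_pack2 may be knocked a few centimetres aside while the robot is not near it.
It also fails if it takes over 210 s, if anything falls off the work surface, if the arm or the gripper's body presses on something with over 40 N, if the wrist force passes 120 N, or if a joint passes its speed limit or range.

## Robot

A 6-joint arm with a two-finger parallel gripper is mounted at the origin on the work surface. World frame = base frame: x ahead of the robot, y to its left, z up, the work surface at z = 0. Lengths are in m, angles in rad, forces in N, time in s.
With the tool pointing down it reaches from about 0.35 to 0.85 m from the base axis. Payload 8.1 kg.
Tool frame: the origin (TCP) lies on the centre line of the jaws, within the pads' length; the fingertips stand robot.tip_reach ahead of it and the grasp point (between the pads) lies 5 mm behind it (robot.tip_reach is the distance from the TCP to the fingertips, in m); z points along the fingers, y is the direction in which the jaws open and shut (so a half turn about z gives the same grasp; the last joint's range is limited). The gripper opens to 93 mm and grips with 3 to 60 N. Pads are 15 mm wide; open, the fingers measure 128 mm over their backs; the gripper's body (75 mm by 188 mm) begins 65 mm behind the grasp point.
Start: joints at [1.047, 0.13, 1.488, -0, 1.523, -0.085], TCP at [0.255, 0.543, 0.233] pointing down, gripper open.
Joint ranges: [-2.96, 2.96], [-0.89, 2.26], [0.02, 2.5], [-1.34, 4.48], [0, 2.73], [-2.66, 2.66]. Speed limits (rad/s): [2.39, 2.39, 2.79, 3.14, 3.14, 3.14].

## Interface

Orientations are given as a rotation vector (axis times angle).
In Python, from plant import sensors, read_camera, robot gives the robot as it stands.
- The arm moves only by the tool play_rows, never from a script. Its argument "series" is a list that holds one entry, the list of rows, each a list of 5 numbers: the closure, from -1 (fully open) to 1 (shut), then the shift along the world's x, y, z in m, then the turn about the world's z in rad. A call has 1 to 8 rows; each row is the pose to reach, as a shift and turn from the pose commanded when the call began; what a row does not reach only later rows make up. A row lasts 1/10 s, in which the tool goes at most 50 mm and 8.59 degrees, less where a joint would pass 70% of its speed; a pose out of reach is approached as far as the arm can. A call with a gripper value outside its range is refused whole. The fingers move at their own pace and stop on an object; "force" is the grip in N (left out, the last holds). Time passes only in rows, so rows that repeat a pose let the fingers close. It gives the time, the measured TCP pose, the force and the opening at its end, in the units of the state.
- sensors.read_state(): the state, without advancing time (a new reading comes with each control period).
- read_camera(name): name is "scene" or "top" or "wrist"; returns a dict with "color" (400x640x3 uint8, red, green, blue), "range_z" (400x640 float32, m along the optical axis (not along the pixel's ray), 0 where there is no reading), "intrinsics" (3x3 intrinsics, pixels), "rvec" (rotation vector, rad) and "tvec" (3), from world to camera coordinates, as OpenCV has them. Camera axes: x right, y down, z forward; pixel columns grow to the right and rows downward; lengths in m; the calibration is good to about 2 mm. A picture is of the moment at which its call begins.
- robot.close_job(): hands the job in, once; it reports no verdict.
The state is a dict: "t": time; "q": joint angles; "dq": joint speeds; "joint_torque": joint torques, N m; "tool_pos": TCP position; "orientation": TCP orientation; "force": force on the tool from outside, world axes, zero at the start; "wrist_torque": the same for the moment, N m; "opening": finger opening in m.
Only numpy, scipy, OpenCV 4.12 (cv2) and the standard library are available. Lean on these libraries where they do the work, as an engineer would, in place of code of your own. Each camera call takes 0.05 s, during which the arm holds its last target.

## Working session

There is one attempt and no reset: what is moved stays moved. The work goes in short steps, Python scripts to look and compute and a tool call to move; the robot and the scene stay as the last step left them, time stands still between calls to the robot, and variables do not carry over. Pictures are saved under pics/ and viewed, and the job is handed in when it is done.

Besides the shell and the picture viewer there is one more tool, called as name([rows], argument=value, ...), one row to a line, values as JSON. play_rows: Moves the arm, as the interface text tells. Its arguments: {"type":"object","properties":{"series":{"type":"array","items":{"type":"array","items":{"type":"array","items":{"type":"number"}}}},"force":{"type":"number"}},"required":["series"]}

```bash
ls; mkdir -p pics; python3 - <<'E'
from plant import sensors, read_camera, robot
import cv2
print(sensors.read_state()); print(robot.tip_reach)
for n in ("scene","top","wrist"):
    c=read_camera(n); cv2.imwrite(f"pics/{n}0.png",c["color"][:,:,::-1]); print(n,c["intrinsics"],c["rvec"],c["tvec"])
E
```

```text
pics
{'t': 0.0, 'q': array([ 1.04660151e+00,  1.31122445e-01,  1.48924942e+00, -2.63412728e-05,
        1.52297667e+00, -8.54273413e-02]), 'dq': array([ 0.00060748,  0.00020521, -0.0001961 ,  0.00170538, -0.00119588,
        0.00058829]), 'joint_torque': array([-9.49017522e-04, -5.59873760e+01, -4.91740394e+01,  7.65276840e-02,
        3.64127511e-02, -1.11330869e-04]), 'tool_pos': array([0.25463531, 0.54271014, 0.23162693]), 'orientation': array([-6.83587641e-01, -3.06580369e+00,  2.64298735e-03]), 'force': array([ 0.07281969, -0.41903791,  0.52978309]), 'wrist_torque': array([-0.03737471,  0.01683952, -0.00479786]), 'opening': 0.09300459652718569}
0.014
scene [[495.54885855   0.         320.07615023]
 [  0.         495.54885855 195.75992085]
 [  0.           0.           1.        ]] [ 1.39445073  1.85784214 -1.01004763] [ 0.15880372 -0.24660442  1.83060552]
top [[419.19048687   0.         320.39333342]
 [  0.         419.19048687 195.85258102]
 [  0.           0.           1.        ]] [ 2.17935046 -2.2091449   0.10408062] [-0.0201372   0.59470901  1.21322187]
wrist [[349.10868341   0.         316.41188265]
 [  0.         349.10868341 201.41928079]
 [  0.           0.           1.        ]] [-2.45128405 -1.55980768 -0.20871989] [-0.59955934 -0.03157502  0.39109092]
```

View pics/scene0.png

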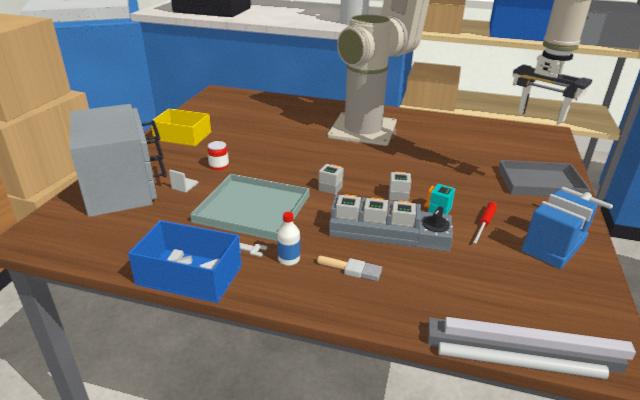

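View pics/top0.png

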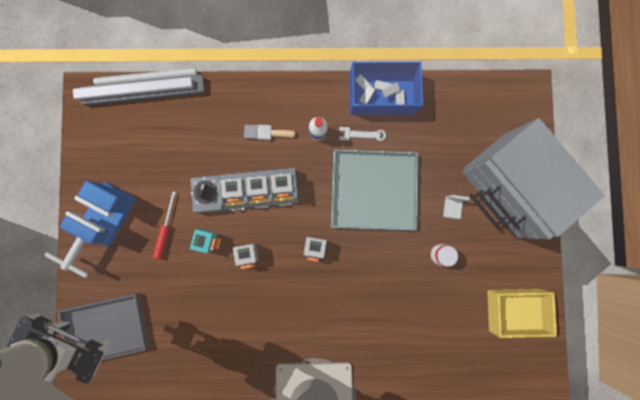

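View pics/wrist0.png

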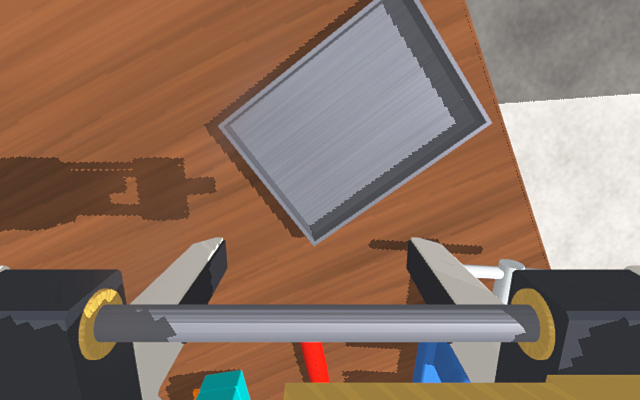

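The top view shows three latched packs (about (232,187), (257,185), (281,182)), the knob at (205,190), and two loose grey packs at (245,255) and (315,248). The turquoise decoy is at (202,240) and the tray is centred near (376,190). Next I'll measure these.

```bash
cat > h.py <<'E'
import numpy as np, cv2
from plant import sensors, read_camera, robot
def cam(n):
    c=read_camera(n); R=cv2.Rodrigues(np.array(c["rvec"],float))[0]; c["R"]=R; c["t"]=np.array(c["tvec"],float).ravel(); c["K"]=np.array(c["intrinsics"]); return c
def ray(c,uv,z):
    uv=np.atleast_2d(uv).astype(float); d=np.c_[uv,np.ones(len(uv))]@np.linalg.inv(c["K"]).T@c["R"]; o=-c["R"].T@c["t"]
    return o+d*((z-o[2])/d[:,2])[:,None]
def cloud(c):
    v,u=np.mgrid[0:400,0:640]; Z=c["range_z"]; p=np.stack([u,v,np.ones_like(u)],-1)@np.linalg.inv(c["K"]).T*Z[...,None]
    return (p-c["t"])@c["R"]
def rect(P):
    r=cv2.minAreaRect(P[:,:2].astype(np.float32)*1000); return r
def save(c,name,box=None,s=1):
    im=c["color"][:,:,::-1]
    if box: im=im[box[1]:box[3],box[0]:box[2]]
    cv2.imwrite("pics/"+name,cv2.resize(im,None,fx=s,fy=s,interpolation=cv2.INTER_CUBIC))
E
python3 - <<'E'
from h import *
np.set_printoptions(precision=4,suppress=True)
c=cam("top"); P=cloud(c); save(c,"topcrop.png",(180,140,430,280),3)
h=P[...,2]; rgb=c["color"].astype(int); ok=c["range_z"]>0
def comps(m,zr,lo=20):
    n,l,s,cc=cv2.connectedComponentsWithStats(m.astype(np.uint8))
    for i in range(1,n):
        if s[i,4]>lo:
            r=rect(ray(c,np.argwhere(l==i)[:,::-1],zr)); q=P[l==i]
            print(cc[i].round(1),s[i,4],"c",np.round(r[0],1),"s",np.round(r[1],1),"a",round(r[2],1),"z",np.median(q[:,2]).round(4), rgb[l==i].mean(0).round())
W=np.zeros(ok.shape,bool); W[140:290,180:430]=1
print("z 60-72"); comps(ok&W&(h>.058)&(h<.072),.066)
print("z 80-95"); comps(ok&W&(h>.079)&(h<.095),.086)
print("tab orange"); hsv=cv2.cvtColor(c["color"],cv2.COLOR_RGB2HSV); comps(W&(hsv[...,0]<18)&(hsv[...,0]>5)&(hsv[...,1]>200)&(hsv[...,2]>150),.06,3)
print("tray"); comps(ok&W&(abs(hsv[...,0].astype(int)-80)<18)&(hsv[...,1]<80)&(h<.04)&(h>-.01),.026,300)
print("charger"); comps(ok&W&(h>.03)&(h<.13),.046,300)
print(P[190,376],P[270,330])
E
```

```text
z 60-72
[243.5 187. ] 28 c [619.1 189. ] s [11.3 45.6] a 90.0 z 0.0705 [106. 107. 109.]
[206.9 192.6] 48 c [605.  291.7] s [18.1 40.2] a 69.3 z 0.0611 [53. 47. 47.]
[201.1 240.5] 368 c [470.3 308.9] s [50.8 55.9] a 75.2 z 0.066 [ 94. 151. 149.]
[314.7 246.8] 351 c [447.6  -9.4] s [55.1 49.7] a 79.7 z 0.0662 [152. 153. 150.]
[212.9 243.4] 22 c [461.1 275.8] s [ 6.1 26.8] a 76.2 z 0.0609 [197. 131.  87.]
[244.  254.1] 357 c [430.5 188.7] s [49.6 56.8] a 9.4 z 0.0658 [153. 153. 151.]
[246.  265.9] 21 c [397.4 183.5] s [ 4.9 28.8] a 10.3 z 0.0622 [205. 132.  82.]
z 80-95
[281.3 182.5] 353 c [628.3  82. ] s [50.3 56. ] a 5.1 z 0.0861 [154. 155. 152.]
[256.3 185. ] 366 c [622.6 151.2] s [50.  56.6] a 4.4 z 0.086 [156. 157. 154.]
[231.3 187.3] 366 c [616.6 221. ] s [50.1 56.7] a 5.1 z 0.0859 [158. 159. 156.]
[201.5 190.3] 84 c [609.4 303.2] s [16.  41.1] a 74.5 z 0.0878 [86. 82. 82.]
tab orange
tray
[374.7 189.9] 6540 c [ 611.2 -188.7] s [251.3 230.4] a 87.3 z 0.0042 [145. 160. 156.]
charger
[241.9 188.1] 3269 c [614.4 192.2] s [100.1 303.8] a 5.1 z 0.0702 [135. 131. 129.]
[203.3 240.6] 467 c [468.4 305.3] s [69.5 58.9] a 75.2 z 0.0652 [101. 142. 136.]
[314.6 247.8] 393 c [441.1  -8.5] s [56.1 62.6] a 79.7 z 0.0658 [154. 149. 144.]
[244.9 254.9] 429 c [424.2 189.4] s [62.3 61.1] a 9.5 z 0.0655 [153. 148. 142.]
[ 0.6114 -0.1962  0.0017] [ 0.3754 -0.054  -0.0004]
```

View pics/topcrop.png

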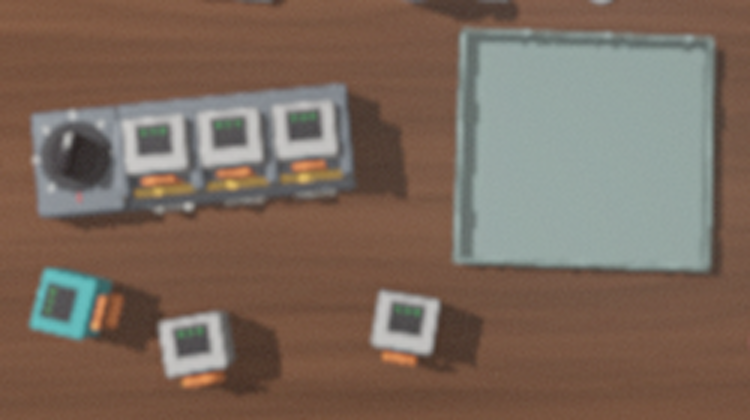

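```bash
python3 - <<'E'
from h import *
np.set_printoptions(precision=4,suppress=True)
c=cam("top"); save(c,"knob.png",(185,170,225,212),14)
P=cloud(c);h=P[...,2]; m=(h>.08); m[:, :300]=0; m[:,340:]=0; m[:100]=0;m[150:]=0
print("bottle",np.median(P[m],0),P[m].max(0))
W=np.zeros(h.shape,bool);W[170:212,185:222]=1
q=P[W&(h>.083)]; print(rect(q))
c=cam("scene"); save(c,"knob2.png",(400,180,470,250),8)
E
```

```text
bottle [ 0.7853 -0.0223  0.0958] [ 0.8151 -0.0002  1.2538]
((577.8773193359375, 149.74981689453125), (330.050537109375, 61.965660095214844), 74.55892181396484)
```

View pics/knob.png

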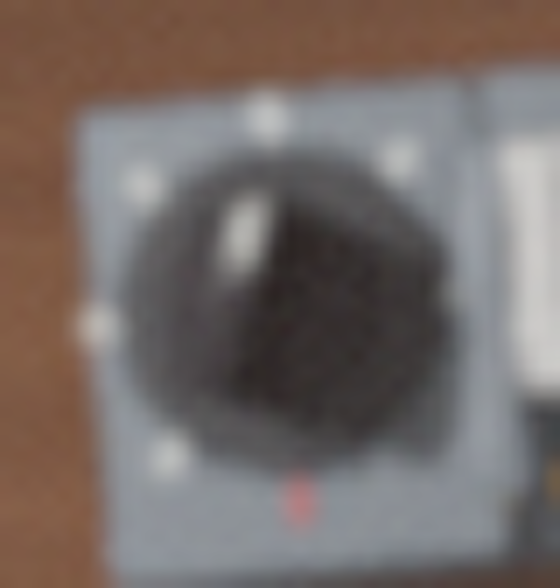

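View pics/knob2.png

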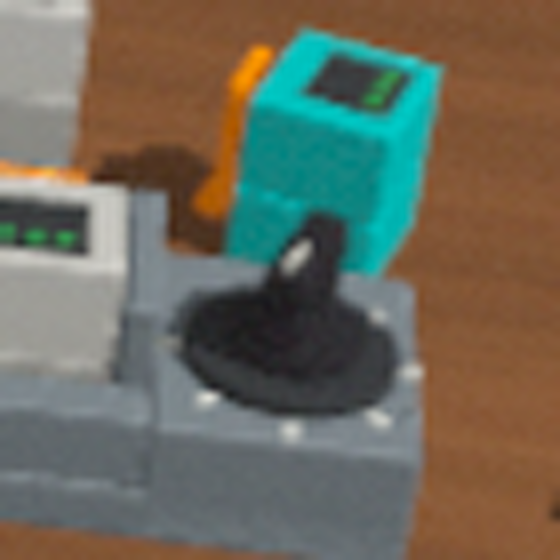

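play_rows([
  [[0.14, 0.018, -0.012, 0, -0.148], [0.14, 0.036, -0.024, 0, -0.296], [0.14, 0.054, -0.036, 0, -0.444], [0.14, 0.072, -0.048, 0, -0.592], [0.14, 0.09, -0.06, 0, -0.74], [0.14, 0.108, -0.072, 0, -0.888], [0.14, 0.126, -0.084, 0, -1.036], [0.14, 0.144, -0.096, 0, -1.184]],
], force=20)

```text
t: 1.1
tool_pos: [0.3996, 0.4466, 0.2326]
orientation: [-2.285, -2.156, 0.0]
force: [0.0, 0.6, 0.3]
opening: 0.0405
```

play_rows([
  [[0.14, 0.018, -0.012, 0, -0.148], [0.14, 0.036, -0.024, 0, -0.296], [0.14, 0.054, -0.036, 0, -0.444], [0.14, 0.072, -0.048, 0, -0.592], [0.14, 0.09, -0.06, 0, -0.74], [0.14, 0.108, -0.072, 0, -0.888], [0.14, 0.126, -0.084, 0, -1.036], [0.14, 0.144, -0.096, 0, -1.184]],
])

```text
t: 1.9
tool_pos: [0.5436, 0.3506, 0.2325]
orientation: [3.099, 0.514, -0.0]
force: [-0.3, -0.1, 0.0]
opening: 0.0396
```

play_rows([
  [[0.14, 0.018, -0.012, 0, -0.148], [0.14, 0.036, -0.024, 0, -0.296], [0.14, 0.054, -0.036, 0, -0.444], [0.14, 0.066, -0.047, 0, -0.605], [0.14, 0.066, -0.047, 0, -0.605]],
])

```text
t: 2.4
tool_pos: [0.6101, 0.3025, 0.2321]
orientation: [3.111, -0.431, -0.0]
force: [0.0, 0.4, 0.3]
opening: 0.0399
```

play_rows([
  [[0.14, 0, 0.001, -0.04, 0], [0.14, 0, 0.001, -0.08, 0], [0.14, 0, 0.001, -0.11, 0], [0.14, 0, 0.001, -0.13, 0], [0.14, 0, 0.001, -0.145, 0], [0.14, 0, 0.001, -0.155, 0], [0.14, 0, 0.001, -0.155, 0]],
])

```text
t: 3.1
tool_pos: [0.608, 0.3052, 0.0764]
orientation: [3.112, -0.42, -0.003]
force: [0.2, 0.2, 0.4]
opening: 0.04
```

play_rows([
  [[0.8, 0, 0, 0, 0], [0.9, 0, 0, 0, 0], [1, 0, 0, 0, 0], [1, 0, 0, 0, 0], [1, 0, 0, 0, 0]],
])

```text
t: 3.6
tool_pos: [0.6096, 0.3057, 0.0788]
orientation: [-3.112, 0.423, -0.003]
force: [0.3, 1.8, 2.8]
opening: 0.0139
```

play_rows([
  [[1, 0, 0, 0, 0.14], [1, 0, 0, 0, 0.28], [1, 0, 0, 0, 0.42], [1, 0, 0, 0, 0.56], [1, 0, 0, 0, 0.7], [1, 0, 0, 0, 0.84], [1, 0, 0, 0, 0.98], [1, 0, 0, 0, 1.12]],
])

```text
t: 4.4
tool_pos: [0.6094, 0.3064, 0.0788]
orientation: [-2.857, -1.303, -0.004]
force: [-0.2, 4.8, 2.8]
opening: 0.0142
```

play_rows([
  [[1, 0, 0, 0, 0.14], [1, 0, 0, 0, 0.28], [1, 0, 0, 0, 0.42], [1, 0, 0, 0, 0.56], [1, 0, 0, 0, 0.7], [1, 0, 0, 0, 0.84], [1, 0, 0, 0, 0.98], [1, 0, 0, 0, 1.12]],
])

```text
t: 5.2
tool_pos: [0.6088, 0.3065, 0.0788]
orientation: [-1.728, -2.622, -0.003]
force: [-3.0, 4.4, 5.2]
opening: 0.0138
```

play_rows([
  [[1, 0, 0, 0, 0.14], [1, 0, 0, 0, 0.28], [1, 0, 0, 0, 0.42], [1, 0, 0, 0, 0.56], [1, 0, 0, 0, 0.7], [1, 0, 0, 0, 0.84], [1, 0, 0, 0, 0.98], [1, 0, 0, 0, 1.1]],
])

```text
t: 6.0
tool_pos: [0.6084, 0.306, 0.0787]
orientation: [-0.103, -3.139, -0.001]
force: [-5.7, 1.4, 8.7]
opening: 0.0137
```

```bash
python3 - <<'E'
from plant import sensors
s=sensors.read_state(); print(s["q"],s["tool_pos"],s["orientation"],s["force"],s["wrist_torque"],s["opening"])
E
```

```text
[ 3.90140854e-01  4.55463555e-01  1.38613944e+00  1.16220059e-03
  1.30026651e+00 -1.11531536e+00] [0.60836056 0.30596989 0.07872178] [-1.03082222e-01 -3.13918833e+00 -1.42544520e-03] [-5.72111992  1.36501374  8.69765744] [ 0.2807481   1.01466343 -0.0862941 ] 0.013694017825348969
```

play_rows([
  [[1, 0, 0, 0, 0.05], [1, 0, 0, 0, 0.1], [1, 0, 0, 0, 0.15], [1, 0, 0, 0, 0.18], [1, 0, 0, 0, 0.2], [1, 0, 0, 0, 0.2]],
])

```text
t: 6.6
tool_pos: [0.6085, 0.3059, 0.0787]
orientation: [0.202, -3.135, -0.002]
force: [-5.7, 1.5, 7.0]
opening: 0.0142
```

```bash
cat >st.py <<'E'
from plant import sensors
import numpy as np
s=sensors.read_state(); r=s["orientation"]
print("t",round(s["t"],2),"yaw",round(np.degrees(2*np.arctan2(r[1],r[0]))-90,1),s["tool_pos"].round(4),"F",s["force"].round(1),"T",s["wrist_torque"].round(3),round(s["opening"],4))
E
python3 st.py
```

```text
t 6.6 yaw -262.6 [0.6085 0.3059 0.0787] F [-5.7  1.5  7. ] T [ 0.396  0.954 -0.368] 0.0142
```

play_rows([
  [[1, 0, 0, 0, 0.04], [1, 0, 0, 0, 0.06], [1, 0, 0, 0, 0.06]],
])

```text
t: 6.9
tool_pos: [0.6088, 0.3059, 0.0787]
orientation: [-0.296, 3.127, 0.002]
force: [-3.7, 1.6, 5.2]
opening: 0.0148
```

```bash
python3 st.py
```

```text
t 6.9 yaw 100.8 [0.6088 0.3059 0.0787] F [-3.7  1.6  5.2] T [ 0.5    0.659 -0.469] 0.0148
```

play_rows([
  [[0.14, 0, 0, 0, 0], [0.14, 0, 0, 0, 0], [0.14, 0, 0, 0.03, 0], [0.14, 0, 0, 0.07, 0], [0.14, 0, 0, 0.12, 0], [0.14, -0.04, 0.04, 0.15, 0], [0.14, -0.09, 0.09, 0.15, 0], [0.14, -0.13, 0.13, 0.15, 0]],
])

```text
t: 7.7
tool_pos: [0.507, 0.4078, 0.2284]
orientation: [-0.292, 3.125, 0.002]
force: [0.1, 1.0, 0.3]
opening: 0.0394
```

```bash
python3 st.py; python3 - <<'E'
from h import *
c=cam("top"); save(c,"knob3.png",(185,170,225,212),14)
P=cloud(c);h=P[...,2]; W=np.zeros(h.shape,bool);W[175:206,190:217]=1
print(rect(P[W&(h>.083)&(h<.12)]))
E
```

```text
t 7.7 yaw 100.7 [0.507  0.4078 0.2284] F [0.1 1.  0.3] T [0.075 0.036 0.001] 0.0394
((609.828857421875, 304.2239990234375), (40.29330062866211, 15.062641143798828), 5.787626266479492)
```

View pics/knob3.png

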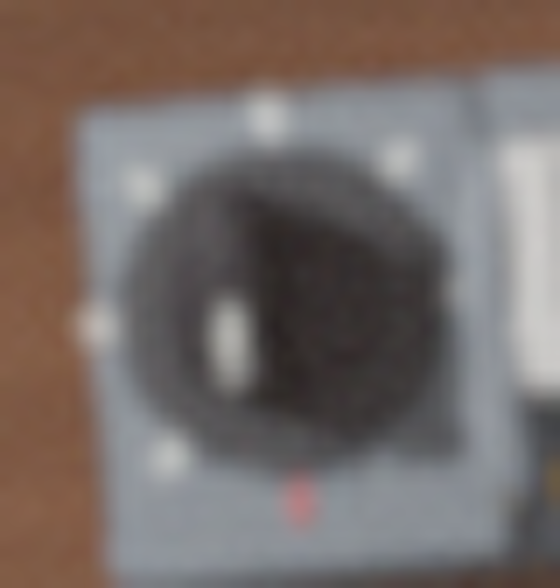

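play_rows([
  [[-0.7, 0.01, -0.015, 0, -0.14], [-0.7, 0.02, -0.03, 0, -0.28], [-0.7, 0.03, -0.045, 0, -0.42], [-0.7, 0.04, -0.06, 0, -0.56], [-0.7, 0.05, -0.075, 0, -0.7], [-0.7, 0.06, -0.09, 0, -0.84], [-0.7, 0.07, -0.105, 0, -0.98], [-0.7, 0.07, -0.12, 0, -1.12]],
])

```text
t: 8.55
tool_pos: [0.5779, 0.2856, 0.2258]
orientation: [-1.42, -2.802, 0.001]
force: [-0.3, 0.2, -1.3]
opening: 0.079
```

play_rows([
  [[-0.7, 0.01, -0.025, 0, -0.14], [-0.7, 0.02, -0.04, 0, -0.28], [-0.7, 0.03, -0.05, 0, -0.42], [-0.7, 0.04, -0.065, 0, -0.552], [-0.7, 0.04, -0.065, 0, -0.552], [-0.7, 0.04, -0.065, 0, -0.552]],
])

```text
t: 9.15
tool_pos: [0.6169, 0.2217, 0.226]
orientation: [-2.119, -2.318, 0.001]
force: [-0.4, -0.2, -0.6]
opening: 0.0788
```

```bash
python3 st.py
```

```text
t 9.15 yaw -354.9 [0.6169 0.2217 0.226 ] F [-0.4 -0.2 -0.6] T [-0.061  0.086 -0.004] 0.0788
```

play_rows([
  [[-0.7, -0.003, -0.001, -0.04, 0], [-0.7, -0.003, -0.001, -0.08, 0], [-0.7, -0.003, -0.001, -0.11, 0], [-0.7, -0.003, -0.001, -0.135, 0], [-0.7, -0.003, -0.001, -0.15, 0], [-0.7, -0.003, -0.001, -0.158, 0], [-0.7, -0.003, -0.001, -0.158, 0]],
], force=30)

```text
t: 9.85
tool_pos: [0.6135, 0.2213, 0.0678]
orientation: [-2.121, -2.317, 0.002]
force: [0.6, -0.3, 0.1]
opening: 0.0786
```

```bash
python3 st.py;python3 - <<'E'
from h import *
c=cam("wrist"); save(c,"w1.png")
E
```

```text
t 9.85 yaw -354.9 [0.6135 0.2213 0.0678] F [ 0.6 -0.3  0.1] T [-0.085  0.107 -0.038] 0.0786
```

View pics/w1.png

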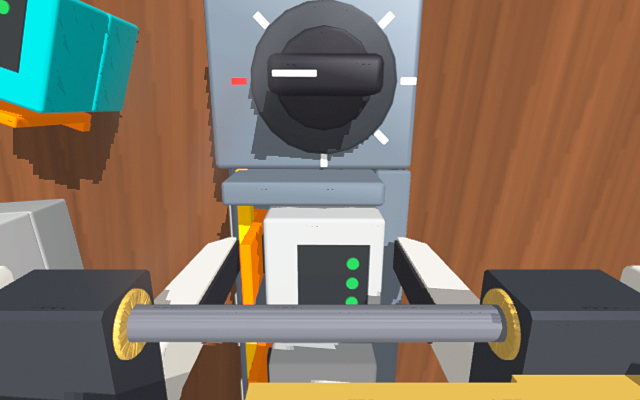

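The wrist view shows the knob pointer (295,73) lined up with the red off mark (238,81). The jaws straddle the pack, with its orange tab at about (250,265). I'll close on it now.

play_rows([
  [[0, 0, 0, 0, 0], [0.5, 0, 0, 0, 0], [1, 0, 0, 0, 0], [1, 0, 0, 0, 0], [1, 0, 0, 0, 0], [1, 0, 0, 0, 0]],
])

```text
t: 10.5
tool_pos: [0.6141, 0.2211, 0.0697]
orientation: [-2.123, -2.316, -0.0]
force: [-3.8, -1.2, 7.9]
opening: 0.0539
```

```bash
python3 st.py
```

```text
t 10.5 yaw -355.0 [0.6141 0.2211 0.0697] F [-3.8 -1.2  7.9] T [-0.205  1.352  0.016] 0.0539
```

play_rows([
  [[1, 0, 0, 0.004, 0], [1, 0, 0, 0.008, 0], [1, 0, 0, 0.013, 0], [1, 0, 0, 0.02, 0]],
])

```text
t: 10.9
tool_pos: [0.6137, 0.2208, 0.0883]
orientation: [-2.123, -2.316, 0.001]
force: [0.6, -0.6, -4.2]
opening: 0.0537
```

```bash
python3 st.py
```

```text
t 10.9 yaw -355.0 [0.6137 0.2208 0.0883] F [ 0.6 -0.6 -4.2] T [-0.044  0.124 -0.012] 0.0537
```

play_rows([
  [[1, 0, 0, 0.03, 0], [1, 0, 0, 0.06, 0], [1, 0, 0, 0.09, 0], [1, 0.002, -0.02, 0.1, 0], [1, 0.005, -0.05, 0.1, -0.02], [1, 0.009, -0.09, 0.1, -0.04], [1, 0.013, -0.13, 0.1, -0.06], [1, 0.017, -0.17, 0.1, -0.08]],
])

```text
t: 11.7
tool_pos: [0.6311, 0.0496, 0.189]
orientation: [2.214, 2.228, 0.001]
force: [0.2, 0.0, -3.7]
opening: 0.0539
```

play_rows([
  [[1, 0.004, -0.04, 0, -0.02], [1, 0.008, -0.08, 0, -0.04], [1, 0.012, -0.12, 0, -0.054], [1, 0.016, -0.16, 0, -0.054], [1, 0.02, -0.2, 0, -0.054], [1, 0.025, -0.24, 0, -0.054], [1, 0.029, -0.28, 0, -0.054], [1, 0.032, -0.302, 0, -0.054]],
])

```text
t: 12.5
tool_pos: [0.6627, -0.2547, 0.1887]
orientation: [2.275, 2.165, -0.001]
force: [0.0, -0.4, -3.0]
opening: 0.0535
```

play_rows([
  [[1, 0, -0.01, 0, 0], [1, 0, -0.015, 0, 0], [1, 0, -0.015, 0, 0]],
])

```text
t: 12.8
tool_pos: [0.663, -0.2656, 0.1885]
orientation: [-2.273, -2.169, -0.0]
force: [-0.6, 0.3, -3.9]
opening: 0.0535
```

```bash
python3 st.py
```

```text
t 12.8 yaw -362.7 [ 0.663  -0.2656  0.1885] F [-0.6  0.3 -3.9] T [-0.037  0.042  0.023] 0.0535
```

play_rows([
  [[1, 0, 0, -0.03, 0], [1, 0, 0, -0.065, 0], [1, 0, 0, -0.095, 0], [1, 0, 0, -0.115, 0], [1, 0, 0, -0.125, 0], [1, 0, 0, -0.129, 0], [1, 0, 0, -0.132, 0], [1, 0, 0, -0.133, 0]],
])

```text
t: 13.6
tool_pos: [0.664, -0.2661, 0.057]
orientation: [2.271, 2.168, 0.001]
force: [0.9, -0.7, -4.5]
opening: 0.0532
```

```bash
python3 st.py
```

```text
t 13.6 yaw -2.7 [ 0.664  -0.2661  0.057 ] F [ 0.9 -0.7 -4.5] T [-0.053  0.085  0.041] 0.0532
```

play_rows([
  [[1, 0, 0, -0.001, 0], [1, 0, 0, -0.002, 0], [1, 0, 0, -0.003, 0], [1, 0, 0, -0.003, 0]],
])

```text
t: 14.0
tool_pos: [0.6637, -0.2664, 0.0539]
orientation: [2.272, 2.167, 0.001]
force: [-1.2, 1.1, 3.7]
opening: 0.0535
```

```bash
python3 st.py
```

```text
t 14.0 yaw -2.7 [ 0.6637 -0.2664  0.0539] F [-1.2  1.1  3.7] T [0.066 0.492 0.029] 0.0535
```

play_rows([
  [[-0.3, 0, 0, 0, 0], [-0.6, 0, 0, 0, 0], [-0.65, 0, 0, 0, 0], [-0.65, 0, 0, 0.03, 0], [-0.65, 0, 0, 0.07, 0], [-0.65, 0, 0, 0.11, 0], [-0.65, -0.003, 0.04, 0.13, 0.02], [-0.65, -0.006, 0.08, 0.13, 0.04]],
])

```text
t: 14.8
tool_pos: [0.6597, -0.1871, 0.1882]
orientation: [2.225, 2.206, 0.007]
force: [0.4, 0.7, 1.1]
opening: 0.0765
```

play_rows([
  [[-0.7, -0.005, 0.045, 0, 0.04], [-0.7, -0.01, 0.09, 0, 0.09], [-0.7, -0.015, 0.135, 0, 0.09], [-0.7, -0.02, 0.18, 0, 0.09], [-0.7, -0.025, 0.225, 0, 0.09], [-0.7, -0.03, 0.27, 0, 0.09], [-0.7, -0.035, 0.315, 0, 0.09], [-0.7, -0.038, 0.335, 0, 0.09]],
])

```text
t: 15.6
tool_pos: [0.6185, 0.1532, 0.1826]
orientation: [-2.124, -2.315, -0.003]
force: [0.9, -0.1, 0.5]
opening: 0.0788
```

play_rows([
  [[-0.7, 0, 0.003, 0, 0], [-0.7, 0, 0.003, 0, 0]],
])

```text
t: 15.8
tool_pos: [0.6192, 0.1524, 0.1824]
orientation: [2.125, 2.313, 0.0]
force: [0.2, -0.1, -0.4]
opening: 0.0789
```

```bash
python3 st.py; python3 - <<'E'
from h import *
c=cam("top"); save(c,"top2.png",(180,140,430,280),3)
E
```

```text
t 15.8 yaw 4.8 [0.6192 0.1524 0.1824] F [ 0.2 -0.1 -0.4] T [-0.088  0.092 -0.023] 0.0789
```

View pics/top2.png

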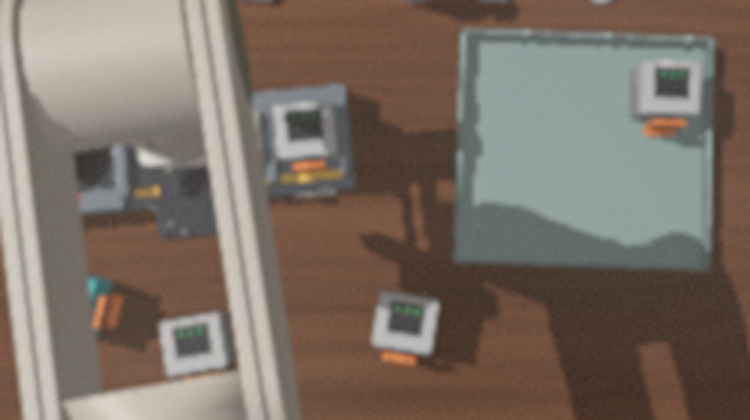

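The first pack stands upright in the tray's far right corner, at crop (668,88). The jaws are now above the second bay.

play_rows([
  [[-0.7, 0.001, -0.001, -0.04, 0], [-0.7, 0.001, -0.001, -0.075, 0], [-0.7, 0.001, -0.001, -0.1, 0], [-0.7, 0.001, -0.001, -0.114, 0], [-0.7, 0.001, -0.001, -0.114, 0]],
])

```text
t: 16.35
tool_pos: [0.6187, 0.1494, 0.0659]
orientation: [-2.128, -2.308, 0.005]
force: [0.0, -0.5, -0.6]
opening: 0.0788
```

play_rows([
  [[0, 0, 0, 0, 0], [0.5, 0, 0, 0, 0], [1, 0, 0, 0, 0], [1, 0, 0, 0, 0], [1, 0, 0, 0, 0], [1, 0, 0, 0, 0]],
])

```text
t: 16.95
tool_pos: [0.6204, 0.151, 0.0703]
orientation: [2.127, 2.311, 0.001]
force: [-5.2, -2.4, 8.2]
opening: 0.0537
```

```bash
python3 st.py
```

```text
t 16.95 yaw 4.8 [0.6204 0.151  0.0703] F [-5.2 -2.4  8.2] T [-0.48   1.461  0.061] 0.0537
```

play_rows([
  [[1, 0, 0, 0.004, 0], [1, 0, 0, 0.008, 0], [1, 0, 0, 0.013, 0], [1, 0, 0, 0.02, 0], [1, 0, 0, 0.03, 0], [1, 0, 0, 0.06, 0], [1, 0, 0, 0.09, 0], [1, 0, 0, 0.115, 0]],
])

```text
t: 17.75
tool_pos: [0.6205, 0.1511, 0.1861]
orientation: [2.127, 2.311, 0.002]
force: [0.2, 0.7, -3.5]
opening: 0.0534
```

play_rows([
  [[1, 0.003, -0.02, 0, 0], [1, 0.008, -0.06, 0, -0.03], [1, 0.014, -0.1, 0, -0.06], [1, 0.019, -0.14, 0, -0.09], [1, 0.025, -0.18, 0, -0.13], [1, 0.03, -0.22, 0, -0.13], [1, 0.036, -0.26, 0, -0.13], [1, 0.04, -0.3, 0, -0.13]],
])

```text
t: 18.55
tool_pos: [0.6603, -0.1507, 0.1844]
orientation: [2.272, 2.168, 0.001]
force: [0.2, 0.3, -4.8]
opening: 0.0531
```

play_rows([
  [[1, 0.004, -0.03, 0, 0], [1, 0.006, -0.042, 0, 0], [1, 0.006, -0.042, 0, 0], [1, 0.006, -0.042, 0, 0]],
])

```text
t: 18.95
tool_pos: [0.6661, -0.19, 0.1836]
orientation: [-2.272, -2.168, -0.001]
force: [-0.2, 0.5, -4.4]
opening: 0.0535
```

```bash
python3 st.py
```

```text
t 18.95 yaw -362.7 [ 0.6661 -0.19    0.1836] F [-0.2  0.5 -4.4] T [-0.09   0.073  0.004] 0.0535
```

play_rows([
  [[1, 0, -0.001, -0.035, 0], [1, 0, -0.001, -0.07, 0], [1, 0, -0.001, -0.1, 0], [1, 0, -0.001, -0.115, 0], [1, 0, -0.001, -0.122, 0], [1, 0, -0.001, -0.125, 0], [1, 0, -0.001, -0.127, 0], [1, 0, -0.001, -0.127, 0]],
])

```text
t: 19.75
tool_pos: [0.6671, -0.1923, 0.0582]
orientation: [2.271, 2.167, 0.002]
force: [0.5, 0.6, -4.9]
opening: 0.0531
```

play_rows([
  [[1, 0, 0, -0.001, 0], [1, 0, 0, -0.002, 0], [1, 0, 0, -0.003, 0], [1, 0, 0, -0.003, 0]],
])

```text
t: 20.15
tool_pos: [0.6666, -0.1923, 0.0545]
orientation: [2.272, 2.168, 0.001]
force: [-0.8, 1.2, 1.6]
opening: 0.0537
```

```bash
python3 st.py
```

```text
t 20.15 yaw -2.7 [ 0.6666 -0.1923  0.0545] F [-0.8  1.2  1.6] T [-0.065  0.429  0.009] 0.0537
```

play_rows([
  [[-0.3, 0, 0, 0, 0], [-0.6, 0, 0, 0, 0], [-0.65, 0, 0, 0, 0], [-0.65, 0, 0, 0.03, 0], [-0.65, 0, 0, 0.07, 0], [-0.65, 0, 0, 0.11, 0], [-0.65, -0.003, 0.04, 0.13, 0.02], [-0.65, -0.008, 0.08, 0.13, 0.04]],
])

```text
t: 20.95
tool_pos: [0.6611, -0.1128, 0.1894]
orientation: [2.225, 2.206, 0.008]
force: [0.9, 0.4, -0.5]
opening: 0.0766
```

play_rows([
  [[-0.7, -0.006, 0.045, 0, 0.04], [-0.7, -0.013, 0.09, 0, 0.091], [-0.7, -0.02, 0.135, 0, 0.091], [-0.7, -0.027, 0.17, 0, 0.091], [-0.7, -0.033, 0.194, 0, 0.091], [-0.7, -0.033, 0.194, 0, 0.091], [-0.7, -0.033, 0.194, 0, 0.091]],
])

```text
t: 21.65
tool_pos: [0.6254, 0.0824, 0.1838]
orientation: [2.124, 2.314, 0.001]
force: [0.4, 0.1, -0.5]
opening: 0.079
```

```bash
python3 st.py
```

```text
t 21.65 yaw 4.9 [0.6254 0.0824 0.1838] F [ 0.4  0.1 -0.5] T [-0.144  0.076  0.039] 0.079
```

play_rows([
  [[-0.7, 0, 0, -0.04, 0], [-0.7, 0, 0, -0.075, 0], [-0.7, 0, 0, -0.1, 0], [-0.7, 0, 0, -0.115, 0], [-0.7, 0, 0, -0.115, 0], [-0.7, 0, 0, -0.115, 0]],
])

```text
t: 22.25
tool_pos: [0.6259, 0.0813, 0.0695]
orientation: [2.127, 2.311, 0.001]
force: [0.5, 0.5, -0.1]
opening: 0.0792
```

play_rows([
  [[0, 0, 0, 0, 0], [0.5, 0, 0, 0, 0], [1, 0, 0, 0, 0], [1, 0, 0, 0, 0], [1, 0, 0, 0, 0], [1, 0, 0, 0, 0]],
])

```text
t: 22.85
tool_pos: [0.6258, 0.082, 0.0699]
orientation: [2.125, 2.312, 0.002]
force: [-3.0, 0.4, 6.4]
opening: 0.0535
```

```bash
python3 st.py
```

```text
t 22.85 yaw 4.8 [0.6258 0.082  0.0699] F [-3.   0.4  6.4] T [-0.266  0.85   0.025] 0.0535
```

play_rows([
  [[1, 0, 0, 0.004, 0], [1, 0, 0, 0.008, 0], [1, 0, 0, 0.013, 0], [1, 0, 0, 0.02, 0], [1, 0, 0, 0.03, 0], [1, 0, 0, 0.06, 0], [1, 0, 0, 0.09, 0], [1, 0, 0, 0.115, 0]],
])

```text
t: 23.65
tool_pos: [0.6255, 0.082, 0.1861]
orientation: [2.125, 2.312, 0.002]
force: [1.2, -0.4, -3.5]
opening: 0.0537
```

play_rows([
  [[1, 0.005, -0.02, 0, 0], [1, 0.012, -0.055, 0, -0.04], [1, 0.02, -0.09, 0, -0.08], [1, 0.028, -0.125, 0, -0.13], [1, 0.036, -0.16, 0, -0.13], [1, 0.042, -0.185, 0, -0.13], [1, 0.044, -0.198, 0, -0.13], [1, 0.044, -0.198, 0, -0.13]],
])

```text
t: 24.45
tool_pos: [0.6691, -0.1176, 0.1838]
orientation: [2.274, 2.167, -0.0]
force: [-0.4, 0.3, -2.9]
opening: 0.0535
```

play_rows([
  [[1, 0, 0, 0, 0], [1, 0, 0, 0, 0]],
])

```text
t: 24.65
tool_pos: [0.669, -0.1143, 0.1836]
orientation: [-2.27, -2.171, -0.0]
force: [0.6, 1.4, -3.8]
opening: 0.0534
```

```bash
python3 st.py
```

```text
t 24.65 yaw -362.6 [ 0.669  -0.1143  0.1836] F [ 0.6  1.4 -3.8] T [-0.05   0.069 -0.047] 0.0534
```

play_rows([
  [[1, 0, -0.001, -0.035, 0], [1, 0, -0.001, -0.07, 0], [1, 0, -0.001, -0.1, 0], [1, 0, -0.001, -0.115, 0], [1, 0, -0.001, -0.122, 0], [1, 0, -0.001, -0.125, 0], [1, 0, -0.001, -0.127, 0], [1, 0, -0.001, -0.127, 0]],
])

```text
t: 25.45
tool_pos: [0.6702, -0.1172, 0.0581]
orientation: [2.27, 2.168, 0.002]
force: [-0.4, 0.6, -3.8]
opening: 0.0535
```

play_rows([
  [[1, 0, 0, -0.001, 0], [1, 0, 0, -0.002, 0], [1, 0, 0, -0.003, 0], [1, 0, 0, -0.003, 0]],
])

```text
t: 25.85
tool_pos: [0.6695, -0.1172, 0.0542]
orientation: [2.272, 2.169, 0.001]
force: [-0.6, 0.3, -0.1]
opening: 0.0536
```

```bash
python3 st.py
```

```text
t 25.85 yaw -2.6 [ 0.6695 -0.1172  0.0542] F [-0.6  0.3 -0.1] T [-0.106  0.202 -0.035] 0.0536
```

play_rows([
  [[-0.3, 0, 0, 0, 0], [-0.6, 0, 0, 0, 0], [-0.65, 0, 0, 0, 0], [-0.65, 0, 0, 0.03, 0], [-0.65, 0, 0, 0.07, 0], [-0.65, 0, 0, 0.11, 0], [-0.65, -0.04, -0.02, 0.13, 0], [-0.65, -0.08, -0.04, 0.13, 0]],
])

```text
t: 26.65
tool_pos: [0.5915, -0.1579, 0.1888]
orientation: [2.264, 2.166, 0.006]
force: [0.7, -0.9, 0.2]
opening: 0.0766
```

play_rows([
  [[-0.65, -0.03, -0.03, 0, 0], [-0.65, -0.06, -0.06, 0, 0], [-0.65, -0.09, -0.09, 0, 0], [-0.65, -0.12, -0.12, 0, 0], [-0.65, -0.14, -0.14, 0, 0]],
])

```text
t: 27.15
tool_pos: [0.4475, -0.2989, 0.1841]
orientation: [2.272, 2.167, -0.001]
force: [-0.3, -0.3, -0.3]
opening: 0.0767
```

```bash
python3 st.py; python3 - <<'E'
from h import *
np.set_printoptions(precision=4,suppress=True)
c=cam("top"); P=cloud(c); save(c,"top3.png",(180,140,430,280),3)
h=P[...,2]; ok=c["range_z"]>0
W=np.zeros(ok.shape,bool); W[140:290,180:430]=1
n,l,s,cc=cv2.connectedComponentsWithStats((ok&W&(h>.058)&(h<.074)).astype(np.uint8))
for i in range(1,n):
    if s[i,4]>18:
        z=np.median(P[l==i][:,2]); r=rect(ray(c,np.argwhere(l==i)[:,::-1],z)); print(cc[i].round(1),s[i,4],np.round(r[0],1),np.round(r[1],1),round(r[2],1),z.round(4))
E
```

```text
t 27.15 yaw -2.7 [ 0.4475 -0.2989  0.1841] F [-0.3 -0.3 -0.3] T [-0.043  0.021 -0.013] 0.0767
[351.5 166.6] 336 [ 673.7 -117.1] [54.6 48.9] 89.3 0.0701
[377.3 167.6] 331 [ 670. -190.] [57.8 48.9] 89.3 0.07
[403.2 168.6] 343 [ 666.3 -264.5] [58.1 49. ] 89.3 0.0697
[293.4 179.3] 30 [636.7  48.4] [ 8.5 39.8] 89.5 0.0724
[268. 182.] 22 [632.4 118.1] [39.9  9.8] 6.8 0.0717
[245.5 189.7] 72 [610.2 184.4] [69.5 13.1] 5.6 0.0716
[351.  178.5] 22 [ 639.7 -115.4] [28.6  2.9] 89.3 0.0659
[377.  179.5] 22 [ 636.  -189.8] [28.7  2.9] 89.3 0.0656
[402.6 180.4] 22 [ 633.7 -264.4] [28.8  5.8] 89.3 0.0655
[220.5 191.6] 88 [605.3 254.1] [68.9 13.2] 4.2 0.0716
[207.2 191.5] 64 [607.3 294.8] [22.6 42.7] 74.5 0.0606
[270.6 192. ] 22 [604.8 114.9] [11.3 25.4] 89.7 0.0724
[295.3 191.9] 28 [604.   44.5] [11.3 31.2] 89.5 0.0712
[201.  240.4] 368 [470.3 309. ] [51.  55.9] 75.2 0.0657
[314.8 246.9] 351 [447.6  -9.4] [55.1 49.7] 79.7 0.0662
[212.8 243.7] 23 [460.7 276.8] [ 6.1 26.3] 76.2 0.0617
[244. 254.] 363 [430.6 189. ] [49.9 56.4] 9.4 0.0661
[312.8 258.6] 20 [414.4  -3.7] [28.8  5.1] 79.7 0.0614
[245.7 266. ] 19 [397.  184.4] [ 4.9 28.4] 10.3 0.0618
```

View pics/top3.png

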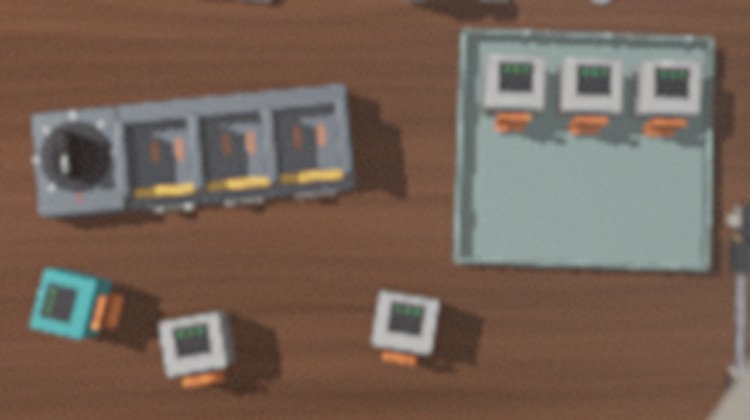

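All three bay packs are upright in the tray's back row, with tops at 70 mm, at crop (515,85), (592,85) and (668,88). The loose packs haven't moved. I'll take the one at crop (405,322) next.

play_rows([
  [[-0.65, 0, 0.045, 0, -0.03], [-0.65, 0, 0.09, 0, -0.06], [-0.65, 0, 0.135, 0, -0.09], [-0.65, 0, 0.18, 0, -0.128], [-0.65, -0.001, 0.225, 0, -0.128], [-0.65, -0.002, 0.265, 0, -0.128], [-0.65, -0.002, 0.29, 0, -0.128], [-0.65, -0.002, 0.29, 0, -0.128]],
])

```text
t: 28.0
tool_pos: [0.4473, -0.0041, 0.1841]
orientation: [2.402, 2.024, 0.003]
force: [0.0, -0.7, -0.5]
opening: 0.0767
```

play_rows([
  [[-0.7, 0, 0, 0, 0], [-0.7, 0, 0, 0, 0]],
])

```text
t: 28.2
tool_pos: [0.4473, -0.0078, 0.1837]
orientation: [2.406, 2.019, 0.0]
force: [-0.4, 0.2, 0.6]
opening: 0.0789
```

```bash
python3 st.py
```

```text
t 28.2 yaw -10.0 [ 0.4473 -0.0078  0.1837] F [-0.4  0.2  0.6] T [-0.033  0.107  0.061] 0.0789
```

play_rows([
  [[-0.7, -0.002, -0.001, -0.04, 0], [-0.7, -0.002, -0.001, -0.08, 0], [-0.7, -0.002, -0.001, -0.11, 0], [-0.7, -0.002, -0.001, -0.125, 0], [-0.7, -0.002, -0.001, -0.134, 0], [-0.7, -0.002, -0.001, -0.134, 0], [-0.7, -0.002, -0.001, -0.134, 0]],
])

```text
t: 28.9
tool_pos: [0.4458, -0.0086, 0.0504]
orientation: [2.406, 2.018, 0.001]
force: [-1.2, -0.4, 0.1]
opening: 0.079
```

play_rows([
  [[0, 0, 0, 0, 0], [0.5, 0, 0, 0, 0], [1, 0, 0, 0, 0], [1, 0, 0, 0, 0], [1, 0, 0, 0, 0], [1, 0, 0, 0, 0]],
])

```text
t: 29.5
tool_pos: [0.4451, -0.0079, 0.0502]
orientation: [2.406, 2.02, -0.0]
force: [-5.0, -0.6, 8.2]
opening: 0.0539
```

```bash
python3 st.py
```

```text
t 29.5 yaw -10.0 [ 0.4451 -0.0079  0.0502] F [-5.  -0.6  8.2] T [ 0.077  1.332 -0.009] 0.0539
```

play_rows([
  [[1, 0, 0, 0.01, 0], [1, 0, 0, 0.04, 0], [1, 0, 0, 0.08, 0], [1, 0, 0, 0.115, 0], [1, 0.01, -0.022, 0.13, 0], [1, 0.025, -0.055, 0.13, 0.03], [1, 0.04, -0.09, 0.13, 0.06], [1, 0.055, -0.122, 0.13, 0.09]],
])

```text
t: 30.3
tool_pos: [0.5007, -0.1314, 0.1801]
orientation: [2.31, 2.127, 0.001]
force: [0.2, 0.7, -3.8]
opening: 0.0531
```

play_rows([
  [[1, 0.015, -0.033, 0, 0.038], [1, 0.03, -0.066, 0, 0.038], [1, 0.045, -0.1, 0, 0.038], [1, 0.055, -0.122, 0, 0.038], [1, 0.059, -0.131, 0, 0.038], [1, 0.059, -0.131, 0, 0.038], [1, 0.059, -0.131, 0, 0.038]],
])

```text
t: 31.0
tool_pos: [0.5587, -0.26, 0.1793]
orientation: [-2.271, -2.169, -0.0]
force: [-0.8, 0.8, -3.0]
opening: 0.0539
```

```bash
python3 st.py
```

```text
t 31.0 yaw -362.6 [ 0.5587 -0.26    0.1793] F [-0.8  0.8 -3. ] T [-0.012  0.072  0.053] 0.0539
```

play_rows([
  [[1, 0, -0.001, -0.035, 0], [1, 0, -0.001, -0.07, 0], [1, 0, -0.001, -0.095, 0], [1, 0, -0.001, -0.11, 0], [1, 0, -0.001, -0.117, 0], [1, 0, -0.001, -0.12, 0], [1, 0, -0.001, -0.122, 0], [1, 0, -0.001, -0.122, 0]],
])

```text
t: 31.8
tool_pos: [0.5599, -0.2624, 0.0588]
orientation: [2.27, 2.168, 0.001]
force: [-1.0, -0.8, -2.9]
opening: 0.0536
```

play_rows([
  [[1, 0, 0, -0.001, 0], [1, 0, 0, -0.002, 0], [1, 0, 0, -0.003, 0], [1, 0, 0, -0.0035, 0], [1, 0, 0, -0.0035, 0]],
])

```text
t: 32.3
tool_pos: [0.5593, -0.2622, 0.0545]
orientation: [2.272, 2.169, 0.0]
force: [-1.1, 0.7, 1.4]
opening: 0.0533
```

```bash
python3 st.py
```

```text
t 32.3 yaw -2.6 [ 0.5593 -0.2622  0.0545] F [-1.1  0.7  1.4] T [ 0.028  0.284 -0.02 ] 0.0533
```

play_rows([
  [[-0.3, 0, 0, 0, 0], [-0.6, 0, 0, 0, 0], [-0.65, 0, 0, 0, 0], [-0.65, 0, 0, 0.03, 0], [-0.65, 0, 0, 0.07, 0], [-0.65, 0, 0, 0.11, 0], [-0.65, 0, 0, 0.13, 0]],
])

```text
t: 33.0
tool_pos: [0.5609, -0.263, 0.189]
orientation: [2.267, 2.166, 0.003]
force: [0.1, -0.1, 0.5]
opening: 0.0768
```

```bash
python3 st.py; cat > look.py <<'E'
from h import *
import sys
np.set_printoptions(precision=4,suppress=True)
c=cam("top"); P=cloud(c); save(c,sys.argv[1],(180,140,430,280),3)
h=P[...,2]; ok=c["range_z"]>0
W=np.zeros(ok.shape,bool); W[140:290,180:430]=1
n,l,s,cc=cv2.connectedComponentsWithStats((ok&W&(h>.058)&(h<.074)).astype(np.uint8))
for i in range(1,n):
    if s[i,4]>100:
        z=np.median(P[l==i][:,2]); r=rect(ray(c,np.argwhere(l==i)[:,::-1],z)); print(cc[i].round(1),s[i,4],np.round(r[0],1),np.round(r[1],1),round(r[2],1),z.round(4))
E
python3 look.py top4.png
```

```text
t 33.0 yaw -2.6 [ 0.5609 -0.263   0.189 ] F [ 0.1 -0.1  0.5] T [-0.066  0.021  0.005] 0.0768
[351.3 166.7] 341 [ 673.7 -117.1] [54.6 48.9] 89.3 0.07
[377.2 167.6] 334 [ 670. -190.] [57.7 48.9] 89.3 0.0699
[401.  168.5] 257 [ 666.3 -261.6] [52.5 49. ] 89.3 0.0698
[401.2 204.2] 266 [ 563.5 -255.8] [45.7 48.8] 88.4 0.0698
[201.  240.5] 368 [470.2 308.6] [51.7 55.9] 75.1 0.0659
[244.1 254. ] 364 [430.5 188.7] [49.7 56.8] 9.5 0.066
```

View pics/top4.png

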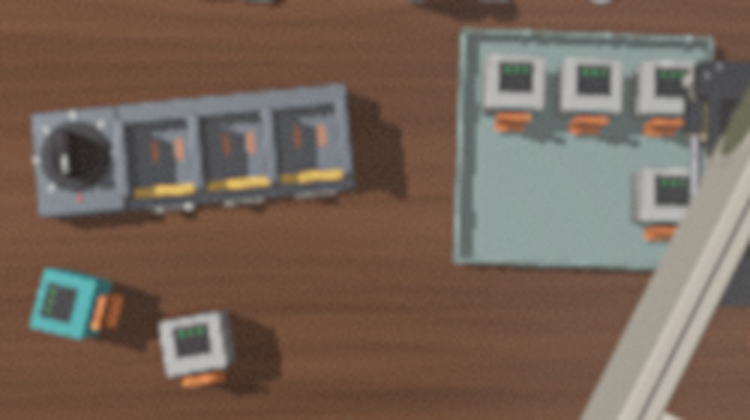

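The fourth pack stands at crop (665,195). The last grey loose pack is still at crop (193,343).

play_rows([
  [[-0.65, -0.012, 0.043, 0, 0.03], [-0.65, -0.025, 0.086, 0, 0.06], [-0.65, -0.038, 0.129, 0, 0.09], [-0.65, -0.05, 0.172, 0, 0.12], [-0.65, -0.063, 0.215, 0, 0.15], [-0.65, -0.076, 0.258, 0, 0.18], [-0.65, -0.088, 0.3, 0, 0.212], [-0.65, -0.1, 0.343, 0, 0.212]],
])

```text
t: 33.85
tool_pos: [0.4584, 0.0825, 0.1838]
orientation: [2.028, 2.398, 0.001]
force: [0.9, 0.2, 0.3]
opening: 0.0767
```

play_rows([
  [[-0.7, -0.012, 0.043, 0, 0], [-0.7, -0.025, 0.085, 0, 0], [-0.7, -0.032, 0.107, 0, 0], [-0.7, -0.032, 0.107, 0, 0], [-0.7, -0.032, 0.107, 0, 0]],
])

```text
t: 34.35
tool_pos: [0.427, 0.1881, 0.1837]
orientation: [2.027, 2.399, -0.0]
force: [-0.2, -0.5, -0.4]
opening: 0.0792
```

```bash
python3 st.py
```

```text
t 34.35 yaw 9.6 [0.427  0.1881 0.1837] F [-0.2 -0.5 -0.4] T [-0.053  0.054 -0.003] 0.0792
```

play_rows([
  [[-0.7, 0.001, 0, -0.04, 0], [-0.7, 0.001, 0, -0.08, 0], [-0.7, 0.001, 0, -0.11, 0], [-0.7, 0.001, 0, -0.125, 0], [-0.7, 0.001, 0, -0.134, 0], [-0.7, 0.001, 0, -0.134, 0], [-0.7, 0.001, 0, -0.134, 0]],
])

```text
t: 35.05
tool_pos: [0.429, 0.1876, 0.0508]
orientation: [2.03, 2.397, 0.001]
force: [-0.1, -0.4, -0.8]
opening: 0.0793
```

play_rows([
  [[0, 0, 0, 0, 0], [0.5, 0, 0, 0, 0], [1, 0, 0, 0, 0], [1, 0, 0, 0, 0], [1, 0, 0, 0, 0], [1, 0, 0, 0, 0]],
])

```text
t: 35.65
tool_pos: [0.4278, 0.188, 0.0507]
orientation: [-2.029, -2.398, 0.001]
force: [-5.7, -2.0, 8.2]
opening: 0.054
```

```bash
python3 st.py
```

```text
t 35.65 yaw -350.5 [0.4278 0.188  0.0507] F [-5.7 -2.   8.2] T [-0.471  1.384 -0.003] 0.054
```

play_rows([
  [[1, 0, 0, 0.01, 0], [1, 0, 0, 0.04, 0], [1, 0, 0, 0.08, 0], [1, 0, 0, 0.115, 0], [1, 0.01, -0.022, 0.13, -0.03], [1, 0.025, -0.055, 0.13, -0.07], [1, 0.04, -0.09, 0.13, -0.11], [1, 0.055, -0.12, 0.13, -0.15]],
])

```text
t: 36.45
tool_pos: [0.4835, 0.0666, 0.1805]
orientation: [2.204, 2.237, 0.001]
force: [0.7, 0.2, -3.5]
opening: 0.0534
```

play_rows([
  [[1, 0.016, -0.035, 0, -0.04], [1, 0.032, -0.07, 0, -0.063], [1, 0.048, -0.105, 0, -0.063], [1, 0.064, -0.14, 0, -0.063], [1, 0.078, -0.168, 0, -0.063], [1, 0.083, -0.18, 0, -0.063], [1, 0.083, -0.18, 0, -0.063], [1, 0.083, -0.18, 0, -0.063]],
])

```text
t: 37.25
tool_pos: [0.5656, -0.1113, 0.1797]
orientation: [-2.272, -2.168, 0.0]
force: [-0.5, 1.2, -2.8]
opening: 0.0533
```

```bash
python3 st.py
```

```text
t 37.25 yaw -362.7 [ 0.5656 -0.1113  0.1797] F [-0.5  1.2 -2.8] T [-0.058  0.048 -0.004] 0.0533
```

play_rows([
  [[1, 0, 0, -0.035, 0], [1, 0, 0, -0.07, 0], [1, 0, 0, -0.095, 0], [1, 0, 0, -0.11, 0], [1, 0, 0, -0.117, 0], [1, 0, 0, -0.12, 0], [1, 0, 0, -0.122, 0], [1, 0, 0, -0.122, 0]],
])

```text
t: 38.05
tool_pos: [0.567, -0.1122, 0.0592]
orientation: [2.272, 2.168, 0.002]
force: [0.3, 0.9, -3.6]
opening: 0.0534
```

play_rows([
  [[1, 0, 0, -0.001, 0], [1, 0, 0, -0.002, 0], [1, 0, 0, -0.003, 0], [1, 0, 0, -0.0035, 0], [1, 0, 0, -0.0035, 0]],
])

```text
t: 38.55
tool_pos: [0.5663, -0.1121, 0.0549]
orientation: [2.273, 2.168, 0.0]
force: [-0.8, -0.3, 0.8]
opening: 0.0534
```

```bash
python3 st.py
```

```text
t 38.55 yaw -2.7 [ 0.5663 -0.1121  0.0549] F [-0.8 -0.3  0.8] T [-0.043  0.353 -0.048] 0.0534
```

play_rows([
  [[-0.3, 0, 0, 0, 0], [-0.6, 0, 0, 0, 0], [-0.65, 0, 0, 0, 0], [-0.65, 0, 0, 0.03, 0], [-0.65, 0, 0, 0.07, 0], [-0.65, 0, 0, 0.11, 0], [-0.65, -0.03, 0.03, 0.13, 0], [-0.65, -0.06, 0.07, 0.13, 0]],
])

```text
t: 39.35
tool_pos: [0.5086, -0.043, 0.1894]
orientation: [2.271, 2.161, 0.008]
force: [-0.4, 1.3, 1.5]
opening: 0.0768
```

play_rows([
  [[-0.65, -0.01, 0.04, 0, 0], [-0.65, -0.02, 0.08, 0, 0], [-0.65, -0.03, 0.12, 0, 0], [-0.65, -0.04, 0.15, 0, 0], [-0.65, -0.04, 0.15, 0, 0], [-0.65, -0.04, 0.15, 0, 0]],
])

```text
t: 39.95
tool_pos: [0.4663, 0.1084, 0.1849]
orientation: [2.27, 2.17, 0.001]
force: [-0.4, 0.1, -0.0]
opening: 0.0769
```

```bash
python3 st.py; python3 look.py top5.png; python3 - <<'E'
from h import *
save(cam("scene"),"scene5.png")
save(cam("top"),"top5f.png")
E
```

```text
t 39.95 yaw -2.6 [0.4663 0.1084 0.1849] F [-0.4  0.1 -0. ] T [-0.014  0.067 -0.006] 0.0769
[351.3 166.6] 334 [ 673.7 -117.1] [54.6 48.9] 89.3 0.07
[377.4 167.7] 332 [ 670. -190.] [57.7 48.9] 89.3 0.0701
[403.2 168.6] 347 [ 666.3 -264.4] [58.1 49. ] 89.3 0.0701
[349.8 202.7] 338 [ 571.  -110.8] [57.  48.3] 89.2 0.0701
[403.4 204.4] 344 [ 563.3 -261.5] [57.7 48.4] 89.2 0.0701
[196.1 239.9] 162 [473.2 321. ] [26.4 55.6] 76.4 0.0662
```

View pics/top5f.png

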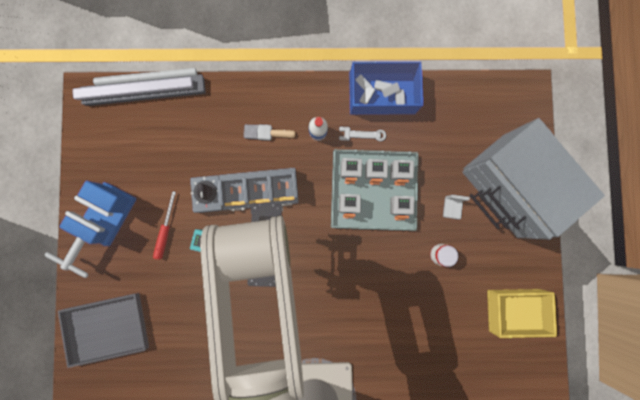

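View pics/scene5.png

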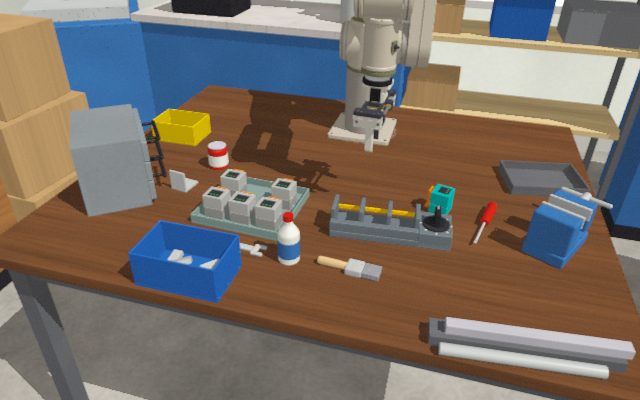

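The top view shows five packs in the tray, back row at (352,167), (377,168) and (403,169), front row at (350,203) and (403,204). The bays are empty, the tools and containers look unmoved, and the gripper is clear, so I'll hand in.

```bash
python3 -c "
from plant import robot
print(robot.close_job())"
```

```text
the job is handed in; nothing more can be done
None
```

I turned the knob about 3.5 rad anticlockwise to its stop, then took out the three latched packs. For each one I squeezed the tab, with the jaws closing to 54 mm, and lifted straight up. They and the two grey loose packs went onto the tray floor, lowered until the force reading showed contact; I left the turquoise look-alike alone. I handed the job in at about 40 s.

**Packs:** the last check showed five packs upright with tops at 70 mm, so they are on the floor, and by the camera all are inside the tray limits. The bays were empty, the tools and containers looked unmoved, and the gripper was clear.

**Knob:** the wrist view showed the pointer on the red off mark. The bar's measured angle was about 1° off the charger's axis, which is within measuring noise and the 0.1 rad limit.

No check failed or disagreed. The hand-in gave no verdict.

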